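# Load the top reference tile into the clamshell jig

### The arm

A 6-joint arm with a two-finger parallel gripper is mounted at the origin on a cart in front of the work surface, level with it; the furniture and walls round the work are solid. World frame = base frame: x ahead of the robot, y to its left, z up, the work surface at z = 0. Lengths are in mm, angles in degrees, forces in N, time in s.
With the tool pointing down it reaches from about 350 to 775 mm from the base axis. Payload 5.5 kg.
Tool frame: the origin (TCP) lies at the centre of the arm's flange, where the gripper is bolted on; the fingertips stand 173 mm ahead of it and the grasp point (between the pads) lies 155 mm ahead of it (env.tip_reach is the distance from the TCP to the fingertips, in mm); x points along the fingers, y is the direction in which the jaws open and shut, and the axes are right-handed (so a half turn about x gives the same grasp; the last joint's range is limited). The gripper opens to 85 mm and grips with 20 to 120 N. Pads are 22 mm wide; open, the fingers measure 114 mm over their backs; the gripper's body (76 mm by 85 mm) begins 54 mm behind the grasp point. The pads swing forward as they close: fully open they stand 13 mm farther back than shut.
Start: joints at [-74.576, 17.945, 2.641, 74.691, 0, 82.002], TCP at [228.563, -527.647, 404.723] pointing down, gripper open.
Joint ranges: [-158.12, 158.12], [-49.38, 96.58], [-58.88, 72.47], [-126.05, 133.96], [-84.25, 85.87], [-180, 180]. Speed limits (degrees/s): [147.25, 147.25, 180, 180, 180, 180].

### API

Orientations are given as [roll, pitch, yaw] about the fixed x, y, z axes, in that order (R = Rz(yaw) Ry(pitch) Rx(roll)).
In Python, from station import env gives the robot as it stands.
- The arm moves only by the tool servo_tool, never from a script. Its argument "rows" is a list of rows, each an object of numbers: "jaw": the finger opening in mm, from 0 to 85.4; "tx", "ty", "tz": the shift along the world's x, y, z in mm; "twist": the turn about the world's z in rad. In form: [{"jaw": .., "tx": .., "ty": .., "tz": .., "twist": ..}, ...]. A call has exactly 8 rows; each row is the pose to reach, as a shift and turn from the pose commanded when the call began; what a row does not reach only later rows make up. A row lasts 1/12 s, in which the tool goes at most 41.7 mm and 7.16 degrees, less where a joint would pass 70% of its speed; a pose out of reach is approached as far as the arm can. A call with a gripper value outside its range is refused whole. The fingers move at their own pace and stop on an object; the grip force is fixed at half the most. Time passes only in rows, so rows that repeat a pose let the fingers close, or fill a call up. It gives the time, the measured TCP pose, the force and the opening at its end, in the units of the state.
- env.get_state(): the state, without advancing time (a new reading comes with each control period).
- env.read_camera(name): name is "side" or "top"; returns a dict with "color" (420x560x3 uint8, blue, green, red), "mtx" (3x3 intrinsics, pixels), "k1" (the pictures are not rectified: a ray, as slopes to the right and down, at radius r is drawn at 1 + k1 r^2 times it, then the intrinsics apply), "pose" (4x4, takes a point from camera to world coordinates). Camera axes: x right, y down, z forward; pixel columns grow to the right and rows downward; lengths in mm; the calibration is good to about 2 mm. A picture is of the moment at which its call begins. There is no depth.
- env.job_done(): hands the job in, once; it reports no verdict.
Trained networks look in a picture, given as the dict that the camera call returned (one of the last four; its "shot" number tells which), for a name from the list of things; names that differ only in an ending like _2 or _b are one class to them, and where a whole thing is asked for, a point or a joint stands for the part that bears it (a point fixed in the world has none). Each returns a list of dicts, best first, with "conf" (0 to 1); they miss things now and then, are a little off and sometimes report something else, mostly with a low value. They report only what shows in the picture. A call takes as long as a camera call.
- env.recognise(picture, thing): "extent" ([left, top, width, height] in pixels, round what is visible of it).
- env.tip_of(picture, thing): "pixel" ([column, row] in pixels: a listed point, or the origin of a listed thing).
The state is a dict: "t": time; "joint_pos": joint angles; "qd": joint speeds; "tau": joint torques, N m; "tcp_pos": TCP position; "tcp_rot": TCP orientation; "contact_force": force on the tool from outside, world axes, zero at the start; "torque": the same for the moment, N m; "finger_gap": finger opening in mm.
Only numpy, scipy, OpenCV 4.12 (cv2) and the standard library are available. Lean on these libraries where they do the work, as an engineer would, in place of code of your own. Each camera call takes 0.05 s, during which the arm holds its last target.

### The job

Press the thumb pad so that the jig's lid springs fully open; then slide the top tile off its stack, without lifting it and without shifting the two tiles below, until it lies flat and wholly on the neighbouring ledge, and let go of it there. Then take it up again by its two long sides and set it down gently, flat between the pins of the jig's bed with its long sides running from front to hinge. Leave the lid open and the things around undisturbed.

Things in the scene. Friction and masses are not known exactly. Their poses are not given: they have to be found in the camera images.
- stand: Fixed grey stand, 216 x 84 x 66 mm. Origin: centre of its underside; x runs along its length from the stack towards the ledge, y across, z up. The -x half holds the stack of three tiles (long sides along x, stack centre at x = -0.054); the +x half is the ledge, 10 mm beyond the stack. The top tile's underside is 54 mm, its face 66 mm above the table.
- stand_stack (a point): Under the middle of the stack, 30 mm above the table; axes as the stand's. Cheeks 6 mm thick, inner faces at y = +-33 mm, run from stand x = -0.100 to -0.008 and rise to 66 mm, flush with the top tile's face: its long sides cannot be gripped there. Its short end at -x is open (the stop behind the stack, at x = -0.107 to -0.102, is only 44 mm high); the way to +x is open.
- stand_ledge (a point): Middle of the ledge's top, 52.5 mm above the table (1.5 mm below the top tile's underside); axes as the stand's. The ledge is 98 mm long (stand x = 0 to 0.098) and only 40 mm wide: a tile on it overhangs 11 mm on both long sides, with free space beneath down to 8 mm above the table. A lip 6 mm high at the +x end stops a tile when its centre is at stand x = 0.056.
- tile_top_c (a point): The uppermost of three identical flat reference tiles: black frame with a glossy black glass face, 62 mm wide (x), 88 mm long (y), 12 mm thick (z); this point is its centre, half-way up. 60 to 120 g. Lies in the stand with its y along the stand's x, either way round.
- tile_middle_c (a point): The middle one of three identical flat reference tiles: black frame with a glossy black glass face, 62 mm wide (x), 88 mm long (y), 12 mm thick (z); this point is its centre, half-way up. Stays in the stand; its face is 54 mm above the table.
- tile_bottom_c (a point): The lowest of three identical flat reference tiles: black frame with a glossy black glass face, 62 mm wide (x), 88 mm long (y), 12 mm thick (z); this point is its centre, half-way up. Stays in the stand.
- jig: Fixed clamshell jig: black base 124 x 102 x 10 mm, a grey lid hinged along its far (+x) side, a sprung thumb pad outside its front left corner (-x, +y). Origin: underside, below the middle of the bed; x from the front to the hinge, y across, z up.
- jig_bed (a point): Middle of the bed's top inside the jig, 20 mm above the table; axes as the jig's. The bed is 92 mm long (x), 40 mm wide. Eight round-topped steel pins, 8 mm thick, 7 mm higher than the bed, leave a nest of 96 (x) by 70 mm (y): 4 mm of play on each side of a tile. For fingers, the middle 60 mm of both long sides is free of pins down to the base, 10 mm above the table.
- release_pad (a point): Middle of the upper face of the jig's ribbed steel thumb pad, 28 x 28 mm, 24 mm above the table, at jig x = -0.082, y = +0.070. Pressed down here it tips about an axis 16 mm behind and springs back when let go: 1 to 1.5 N to begin, 3 to 4 N for its full travel of 6 mm (a hard stop). The lid is freed after about 3 mm.
- release (a joint): Thumb pad: 0 at rest, 0.38 rad fully pressed; the lid is freed at about 0.2 rad.
- lid (a joint): Lid of the jig: 0 shut and latched, 2.0 rad open at its stop (25 degrees past upright). A spring throws it open in one to two seconds when the pad is pressed and keeps it open (it may lean on a hand above the pad until that withdraws). Shut, it is 46 mm high, its front edge at jig x = -0.061, its sides at y = +-0.050; a latch hook 36 mm high stands at jig x = -0.071 to -0.063, y within 11 mm. Hinge axis: jig x = 0.064, z = 0.026; open, it stands 120 mm above that.
- sanding_block: Bystander: brown cork block wrapped in abrasive paper, 48 x 85 x 25 mm, origin under its centre.
- tweezers: Bystander: steel tweezers lying flat, 18 x 120 x 8 mm, origin under their centre.
- coupon_rack: Bystander: black slotted rack, 46 x 110 x 20 mm, origin under its centre.

How it is judged:
By the outcome, as a careful person would: the job done as asked, in the order asked, and still so for the second after the job is handed in, with the robot touching nothing.
It also fails if it takes over 46 s, if anything falls off the work surface, if the arm or the gripper's body presses on something with over 40 N, if the wrist force passes 120 N, or if a joint passes its speed limit or range.

## Working session

There is one attempt and no reset: what is moved stays moved. The work goes in short steps, Python scripts to look and compute and a tool call to move; the robot and the scene stay as the last step left them, time stands still between calls to the robot, and variables do not carry over. Pictures are saved under pics/ and viewed, and the job is handed in when it is done.

Besides the shell and the picture viewer there is one more tool, called after "Request:" as a command line: name --argument value ..., lists and objects as JSON in quotes. servo_tool: Moves the arm, as the interface text tells. Its arguments: {"type":"object","properties":{"rows":{"type":"array","items":{"type":"object","properties":{"jaw":{"type":"number"},"tx":{"type":"number"},"ty":{"type":"number"},"tz":{"type":"number"},"twist":{"type":"number"}}}}},"required":["rows"]}

```bash
ls; mkdir -p pics; python3 - <<'E'
from station import env
import cv2,json
print(env.get_state())
for n in ("side","top"):
    p=env.read_camera(n); cv2.imwrite(f"pics/{n}0.png",p["color"]); print(n,p["mtx"],p["k1"],p["pose"].round(4).tolist())
    for th in ["stand","stand_stack","stand_ledge","tile_top_c","jig","jig_bed","release_pad","sanding_block","tweezers","coupon_rack"]:
        r=env.tip_of(p,th)[:2]; q=env.recognise(p,th)[:1]
        print(th,[(x["pixel"],round(x["conf"],2)) for x in r],[(x["extent"],round(x["conf"],2)) for x in q])
E
```

```text
pics
{'t': 0.0, 'joint_pos': array([-7.45773197e+01,  1.79903974e+01,  2.57753234e+00,  7.46894905e+01,
       -1.60891878e-03,  8.20000375e+01]), 'qd': array([-0.02300608, -0.03077595,  0.01761152, -0.01335317, -0.0556319 ,
        0.023802  ]), 'tau': array([-6.43774747e-04, -4.80625069e+01,  2.98533547e+01,  1.92943937e-02,
       -2.21630235e-04,  1.06379136e-05]), 'tcp_pos': array([ 228.49150839, -527.44354147,  403.81658995]), 'tcp_rot': array([-97.09941028,  89.89763175, 106.32323393]), 'contact_force': array([ 0.42306363,  0.27970917, -0.93438124]), 'torque': array([-0.00485684,  0.04683299, -0.02212422]), 'finger_gap': 85.55611499391377}
side [[527.76388383   0.         271.93834768]
 [  0.         527.76388383 200.58759354]
 [  0.           0.           1.        ]] -0.021430650938532355 [[0.9964, -0.0565, 0.0634, 477.7152], [-0.0849, -0.6543, 0.7514, -1213.0445], [-0.001, -0.7541, -0.6568, 983.784], [0.0, 0.0, 0.0, 1.0]]
stand [([248.4, 151.0], 0.87)] [([229.7, 120.6, 33.2, 51.2], 0.62)]
stand_stack [([246.3, 134.8], 0.84)] [([229.3, 119.2, 34.1, 58.1], 0.95)]
stand_ledge 
[... 958 characters left out ...]
32.2], 0.58)]
stand_stack [([277.1, 258.0], 0.72), ([176.1, 222.8], 0.55)] [([158.4, 211.0, 70.8, 35.1], 0.96)]
stand_ledge [([204.5, 232.1], 0.76), ([173.5, 225.3], 0.29)] [([337.4, 260.8, 31.1, 19.0], 0.7)]
tile_top_c [([172.9, 226.7], 0.72)] [([158.6, 213.8, 31.9, 25.0], 0.71)]
jig [([303.8, 248.8], 0.64)] [([267.6, 223.9, 51.0, 50.0], 0.8)]
jig_bed [([299.2, 250.7], 0.69)] [([266.1, 228.5, 52.4, 39.6], 0.86)]
release_pad [([271.3, 261.4], 0.59)] []
sanding_block [([350.4, 268.7], 0.67)] [([340.7, 261.6, 30.0, 17.2], 0.65)]
tweezers [([192.1, 229.4], 0.47), ([388.7, 265.4], 0.41)] [([385.7, 283.3, -1.3, 3.7], 0.53)]
coupon_rack [([270.6, 179.8], 0.87)] [([259.2, 161.4, 25.8, 34.2], 0.74)]
```

```bash
python3 - <<'E'
import cv2
a=cv2.imread("pics/side0.png"); b=cv2.imread("pics/top0.png")
cv2.imwrite("pics/s_full.png",a)
cv2.imwrite("pics/s_crop.png",cv2.resize(a[100:260,170:350],None,fx=4.4,fy=3.75*4.4/4.4,interpolation=cv2.INTER_CUBIC)[:600,:800])
cv2.imwrite("pics/t_crop.png",cv2.resize(b[150:310,140:340],None,fx=4,fy=3.75,interpolation=cv2.INTER_CUBIC)[:600])
E
```

```text
(no output)
```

View pics/s_full.png

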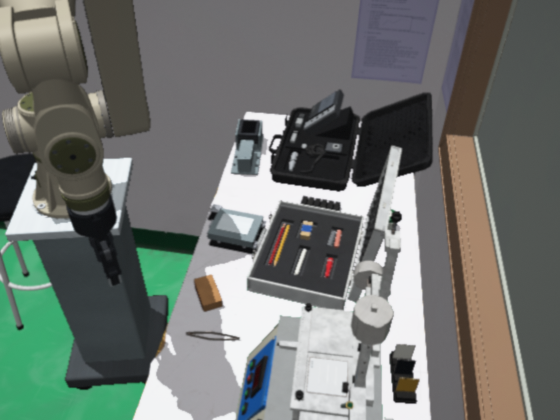

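View pics/s_crop.png

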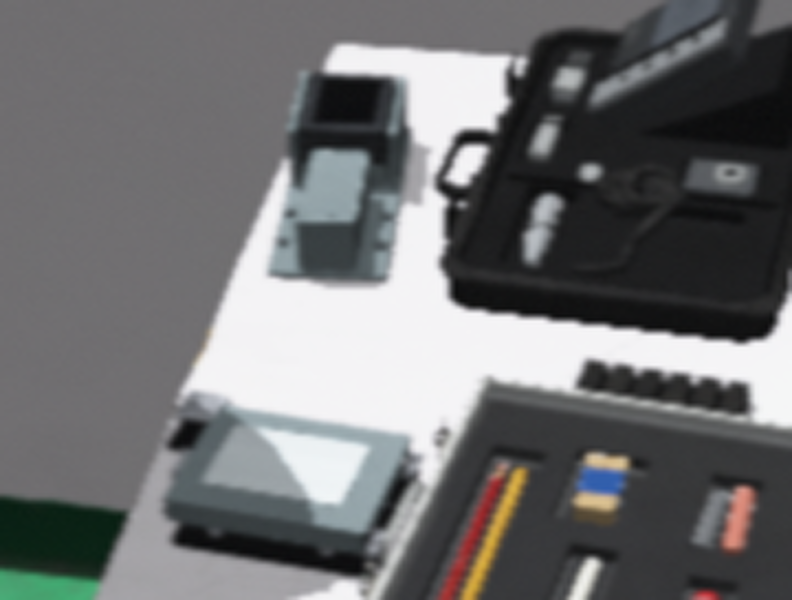

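View pics/t_crop.png

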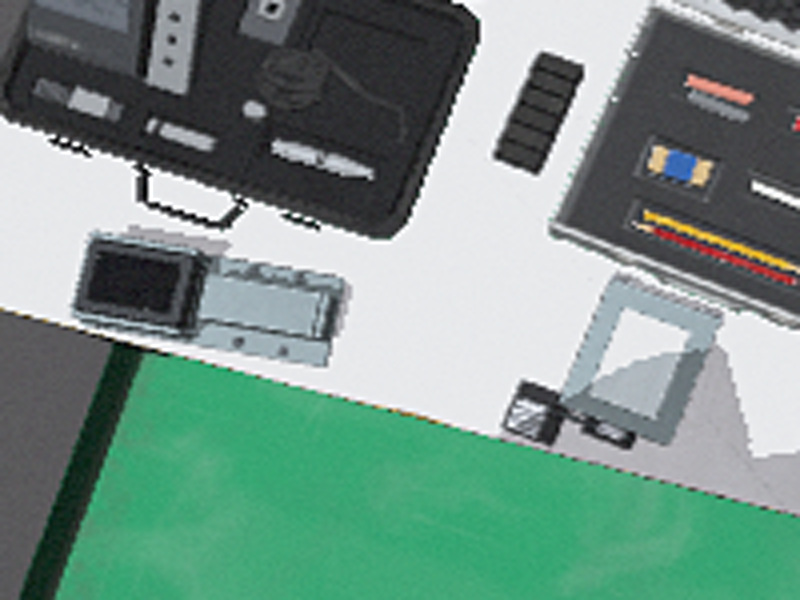

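View pics/top0.png

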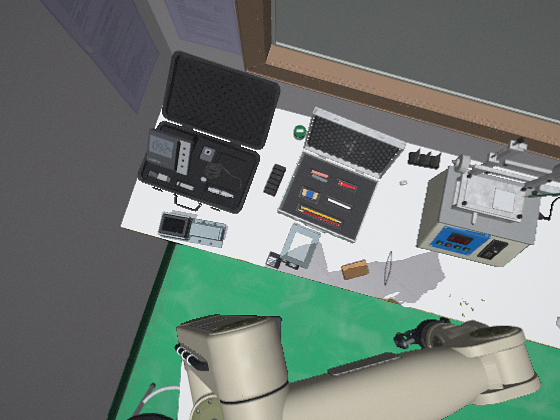

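```bash
cat > h.py <<'E'
import numpy as np, cv2
def project(p,P):
    P=np.atleast_2d(P).astype(float); T=np.array(p["pose"]); c=(P-T[:3,3])@T[:3,:3]
    return cv2.projectPoints(c.reshape(-1,1,3),np.zeros(3),np.zeros(3),np.array(p["mtx"]),np.array([p["k1"],0,0,0.]))[0].reshape(-1,2)
def toplane(p,px,z):
    T=np.array(p["pose"]); n=cv2.undistortPoints(np.array(px,float).reshape(-1,1,2),np.array(p["mtx"]),np.array([p["k1"],0,0,0.])).reshape(-1,2)
    d=np.c_[n,np.ones(len(n))]@T[:3,:3].T; s=(z-T[2,3])/d[:,2]; return T[:3,3]+d*s[:,None]
def body(pose,pts):
    x,y,a=pose; c,s=np.cos(a),np.sin(a); pts=np.atleast_2d(pts).astype(float)
    return np.c_[x+c*pts[:,0]-s*pts[:,1], y+s*pts[:,0]+c*pts[:,1], pts[:,2]]
def crop(img,x0,y0,w,h,f,fn,step=5):
    b=cv2.resize(img[y0:y0+h,x0:x0+w],None,fx=f,fy=f,interpolation=cv2.INTER_CUBIC)
    for i in range(0,w,step):
        cv2.line(b,(int((i+.5)*f),0),(int((i+.5)*f),6),(0,0,255),1); cv2.putText(b,str(x0+i),(int((i+.5)*f),14),0,.35,(0,0,255))
    for i in range(0,h,step):
        cv2.line(b,(0,int((i+.5)*f)),(6,int((i+.5)*f)),(0,0,255),1); cv2.putText(b,str(y0+i),(8,int((i+.5)*f)+3),0,.35,(0,0,255))
    cv2.imwrite(fn,b)
E
python3 - <<'E'
from h import *
import pickle
from station import env
P={n:env.read_camera(n) for n in("side","top")}
pickle.dump(P,open("cam.pkl","wb"))
for z,a in ((66,[248.4,151]),): pass
print("stack",toplane(P["side"],[[247.4,127.2]],60),toplane(P["top"],[[172.9,226.7]],60))
print("ledge",toplane(P["side"],[[246.5,152.9]],52.5),toplane(P["top"],[[204.5,232.1]],52.5))
print("jig",toplane(P["side"],[[234.1,234.9]],0),toplane(P["top"],[[303.8,248.8]],0))
print("bed",toplane(P["side"],[[235.3,229.3]],20),toplane(P["top"],[[299.2,250.7]],20))
print("pad",toplane(P["side"],[[212.2,206]],24),toplane(P["top"],[[271.3,261.4]],24))
s=P["side"]["color"];t=P["top"]["color"]
crop(s,222,110,50,70,8,"pics/c1.png"); crop(s,200,195,75,62,10,"pics/c2.png")
crop(t,150,200,85,55,9,"pics/c3.png"); crop(t,258,215,70,60,10,"pics/c4.png")
E
```

```text
stack [[519.35161667 203.85364065  60.        ]] [[516.09035844 201.47477482  60.        ]]
ledge [[510.03965654  75.93033027  52.5       ]] [[501.89675554  97.32600524  52.5       ]]
jig [[ 461.3148669  -216.42972141    0.        ]] [[ 459.56824671 -239.21822507    0.        ]]
bed [[ 465.42566995 -216.16602619   20.        ]] [[ 451.07751989 -222.21320797   20.        ]]
pad [[ 405.43766075 -123.38027913   24.        ]] [[ 412.03658125 -128.28558621   24.        ]]
```

View pics/c1.png

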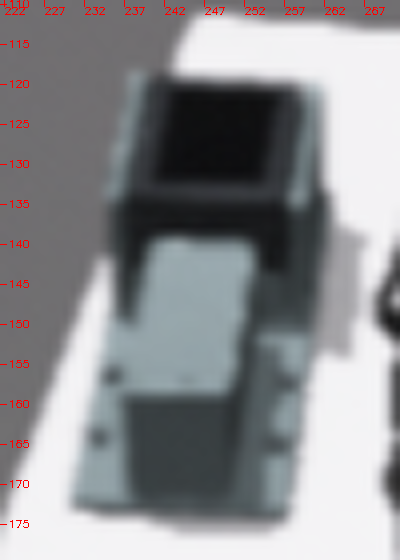

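View pics/c2.png

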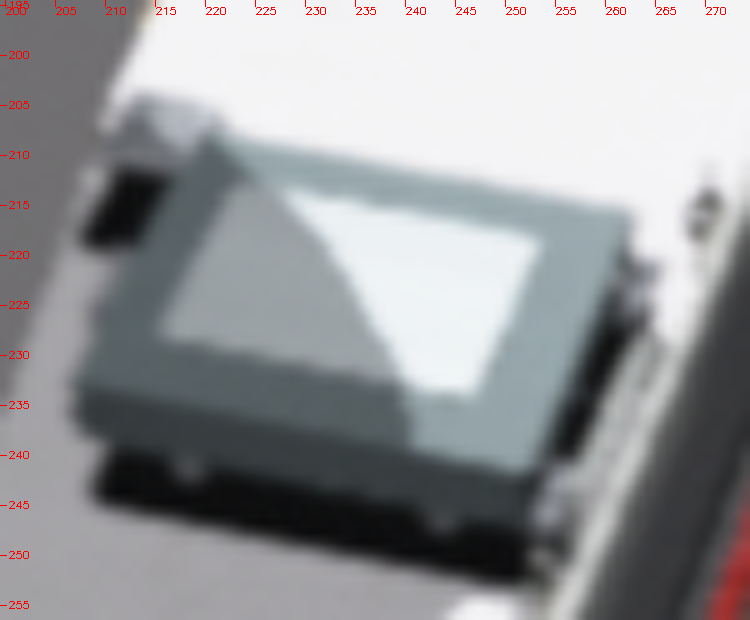

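View pics/c3.png

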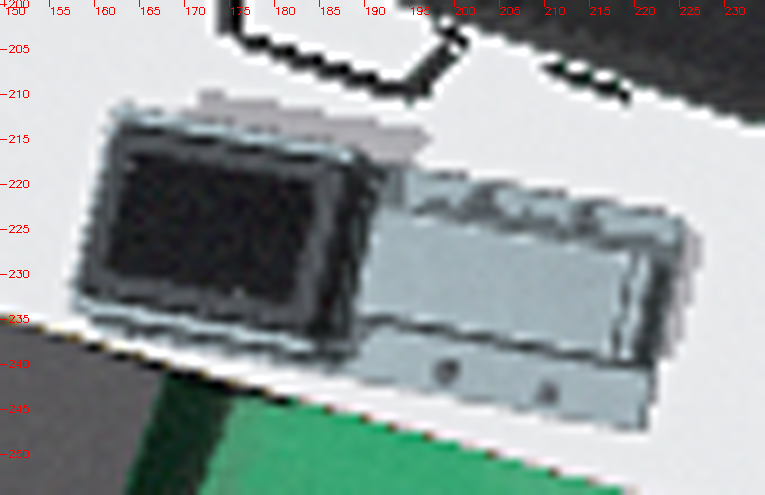

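View pics/c4.png

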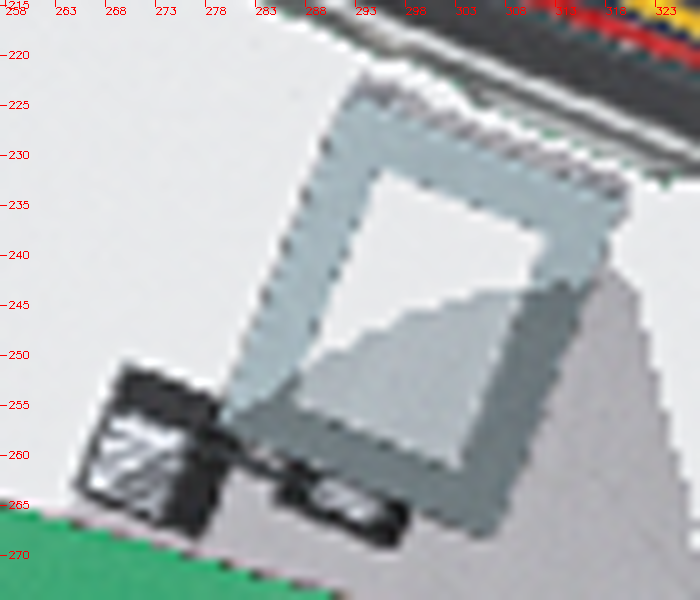

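```bash
cat > fit.py <<'E'
from h import *
import pickle
from scipy.optimize import least_squares
P=pickle.load(open("cam.pkl","rb"))
def px(l,x0,y0,f): return [(p[0]/f-.5+x0,p[1]/f-.5+y0) for p in l]
ST={"top":([(108,-42,8),(108,42,8),(-100,39,66),(-100,-39,66)],px([(645,430),(686,215),(120,107),(75,305)],150,200,9)),
"side":([(108,-42,8),(108,42,8),(98,-20,58.5),(-8,39,66),(-100,-39,66),(-100,39,66),(-10,-31,66),(-10,31,66)],px([(72,500),(290,515),(122,395),(328,197),(128,70),(322,82),(130,195),(287,200)],222,110,8))}
JG={"top":([(-61,50,46),(-61,-50,46),("b",50,46),("b",-50,46),(-82,70,24)],px([(220,418),(485,537),(355,75),(630,195),(138,450)],258,215,10)),
"side":([(-61,50,46),(-61,-50,46),("b",50,46),("b",-50,46),(-62,-51,0),(62,-51,0)],px([(212,128),(72,382),(632,208),(525,470),(92,500),(530,583)],200,195,10))}
def res(q,D,full=False):
    out=[];det=[]
    for c in D:
        pts=[[q[3] if v=="b" else v for v in p] for p in D[c][0]]
        r=project(P[c],body(q[:3],pts))-np.array(D[c][1]); det.append((c,r.round(1).tolist())); out.append(r.ravel())
    return det if full else np.concatenate(out)
if __name__=="__main__":
    for n,D,q0 in(("stand",ST,[508,145,-1.6,0]),("jig",JG,[460,-220,0,60])):
        for cams in (("top","side"),("top",),("side",)):
            d={c:D[c] for c in cams}; s=least_squares(res,q0,args=(d,),loss="soft_l1",x_scale=[10,10,.1,10])
            print(n,cams,s.x.round(3),np.degrees(s.x[2])); 
            for l in res(s.x,d,True): print("   ",l)
        
E
python3 fit.py
```

```text
stand ('top', 'side') [514.983 144.316  -1.718   0.   ] -98.43780613528253
    ('top', [[0.5, -0.4], [0.8, -0.3], [-0.2, -0.8], [-0.4, 0.2]])
    ('side', [[-0.5, 0.2], [0.2, -0.7], [0.2, -2.0], [-2.8, 1.1], [0.4, 0.1], [0.2, -0.6], [-0.5, 0.2], [-0.2, 0.3]])
stand ('top',) [513.921 144.783  -1.721   0.   ] -98.63418370644492
    ('top', [[0.3, 0.0], [0.6, 0.1], [-0.3, -0.6], [-0.6, 0.4]])
stand ('side',) [515.44  143.65   -1.716   0.   ] -98.32619959221218
    ('side', [[-0.2, 0.3], [0.4, -0.6], [0.4, -1.9], [-2.6, 1.2], [0.5, 0.2], [0.3, -0.5], [-0.4, 0.3], [-0.0, 0.4]])
jig ('top', 'side') [ 4.68185e+02 -2.22151e+02 -3.70000e-01  5.99400e+01] -21.20490205820156
    ('top', [[-0.5, -0.2], [0.7, -0.4], [-0.2, 1.0], [-0.3, 0.4], [-0.3, 0.4]])
    ('side', [[-0.1, -0.5], [0.0, -0.7], [1.2, 0.1], [0.1, 0.1], [-1.0, 0.4], [0.7, 2.0]])
jig ('top',) [ 4.67731e+02 -2.22160e+02 -3.78000e-01  6.28450e+01] -21.649963471098964
    ('top', [[-0.6, -0.3], [0.5, -0.2], [0.3, 0.3], [0.1, -0.1], [-0.4, 0.3]])
jig ('side',) [ 4.68277e+02 -2.21836e+02 -3.61000e-01  5.81150e+01] -20.662831210726967
    ('side', [[-0.3, -0.5], [0.1, -0.6], [0.4, -0.3], [-0.3, -0.3], [-0.9, 0.5], [1.0, 1.7]])
```

```bash
python3 - <<'E'
from h import *
from scipy.spatial.transform import Rotation as R
from station import env
s=env.get_state(); r=R.from_euler("xyz",s["tcp_rot"],degrees=True).as_matrix(); print(r.round(3))
print("jaw ang",np.degrees(np.arctan2(r[1,1],r[0,1])),s["joint_pos"],env.tip_reach, s["finger_gap"],s["tcp_pos"])
print([a for a in dir(env) if a[0]!="_"])
st=(514.8,144.3,np.radians(-98.5)); jg=(468,-222.1,np.radians(-21.2))
for n,b,p in(("pad",jg,(-82,70,24)),("bed",jg,(0,0,20)),("push start",st,(-125,0,0)),("tilec",st,(-54,0,60)),("ledge50",st,(50,0,58.5)),("pushend",st,(6,0,0))):
    w=body(b,p)[0]; print(n,w.round(1),"r",np.hypot(*w[:2]).round(1),"az",np.degrees(np.arctan2(w[1],w[0])).round(1))
E
```

```text
[[ 0.     0.397 -0.918]
 [-0.    -0.918 -0.397]
 [-1.     0.     0.   ]]
jaw ang -66.5812581140022 [-7.45788085e+01  1.79449780e+01  2.64182005e+00  7.46906957e+01
 -5.55676092e-04  8.20024497e+01] 173.4 85.23332279613986 [ 228.53855896 -527.66096594  404.72724444]
['PlanningError', 'get_state', 'job_done', 'read_camera', 'recognise', 'tip_of', 'tip_reach']
pad [ 416.9 -127.2   24. ] r 435.8 az -17.0
bed [ 468.  -222.1   20. ] r 518.0 az -25.4
push start [533.3 267.9   0. ] r 596.8 az 26.7
tilec [522.8 197.7  60. ] r 558.9 az 20.7
ledge50 [507.4  94.8  58.5] r 516.2 az 10.6
pushend [513.9 138.4   0. ] r 532.2 az 15.1
```

Request:
servo_tool --rows '[{"jaw": 0,"tx": 15,"ty": 33,"tz": -7,"twist": 0.1},{"jaw": 0,"tx": 30,"ty": 66,"tz": -15,"twist": 0.2},{"jaw": 0,"tx": 45,"ty": 99,"tz": -22,"twist": 0.3},{"jaw": 0,"tx": 60,"ty": 132,"tz": -30,"twist": 0.4},{"jaw": 0,"tx": 75,"ty": 165,"tz": -37,"twist": 0.5},{"jaw": 0,"tx": 90,"ty": 198,"tz": -45,"twist": 0.6},{"jaw": 0,"tx": 105,"ty": 231,"tz": -52,"twist": 0.7},{"jaw": 0,"tx": 120,"ty": 263,"tz": -60,"twist": 0.792}]'

```text
t: 2.87
tcp_pos: [348.9, -262.9, 344.7]
tcp_rot: [73.6, 89.9, -37.4]
contact_force: [0.9, -0.2, 0.2]
finger_gap: -0.0
```

Request:
servo_tool --rows '[{"jaw": 0,"tx": 12,"ty": 26,"tz": -14,"twist": 0},{"jaw": 0,"tx": 24,"ty": 52,"tz": -28,"twist": 0},{"jaw": 0,"tx": 36,"ty": 78,"tz": -44,"twist": 0},{"jaw": 0,"tx": 48,"ty": 104,"tz": -62,"twist": 0},{"jaw": 0,"tx": 58,"ty": 126,"tz": -80,"twist": 0},{"jaw": 0,"tx": 65,"ty": 140,"tz": -100,"twist": 0},{"jaw": 0,"tx": 65,"ty": 140,"tz": -117,"twist": 0},{"jaw": 0,"tx": 65,"ty": 140,"tz": -117,"twist": 0}]'

```text
t: 3.53
tcp_pos: [412.5, -123.0, 225.1]
tcp_rot: [-96.0, 89.7, 152.9]
contact_force: [-0.4, 0.3, -1.2]
finger_gap: 0.3
```

```bash
python3 - <<'E'
from h import *
from station import env
s=env.get_state(); print(s["tcp_pos"],s["joint_pos"])
t=env.read_camera("top"); d=env.read_camera("side")
jg=(468,-222.1,np.radians(-21.2))
for p,nm,(x,y) in((t,"top",(250,210)),(d,"side",(190,170))):
    c=p["color"].copy()
    for q in project(p,[s["tcp_pos"]-[0,0,173.4],body(jg,(-82,70,24))[0]]): print(nm,q)
    crop(c,x,y,80,60,10,f"pics/pad_{nm}.png")
E
```

```text
[ 412.47810098 -122.95924436  225.12092654] [-2.73105709e+01  1.06127295e+01 -3.44165514e+01  4.52545913e+01
 -1.25525662e-03  8.37525885e+01]
top [269.62593866 260.84001879]
top [271.01868495 259.95603865]
side [214.03880223 198.08896421]
side [216.39182228 206.68254157]
```

View pics/pad_side.png

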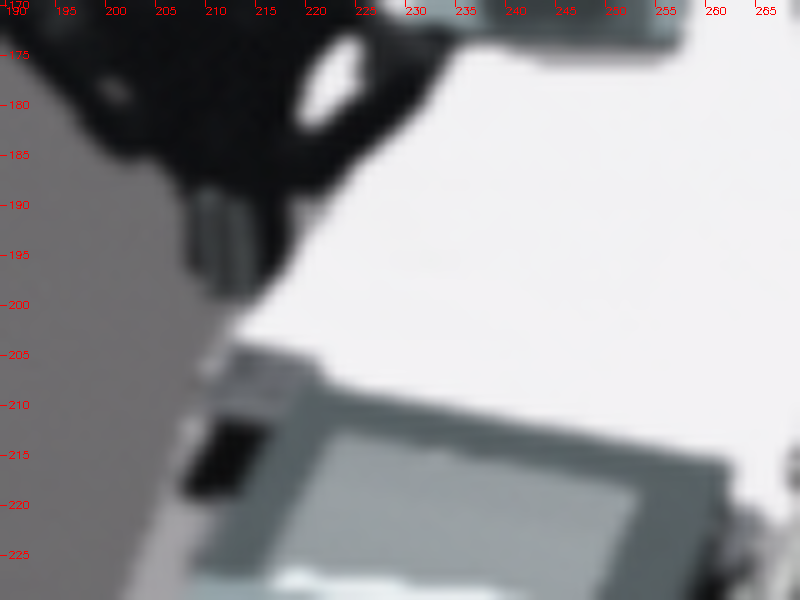

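View pics/pad_top.png

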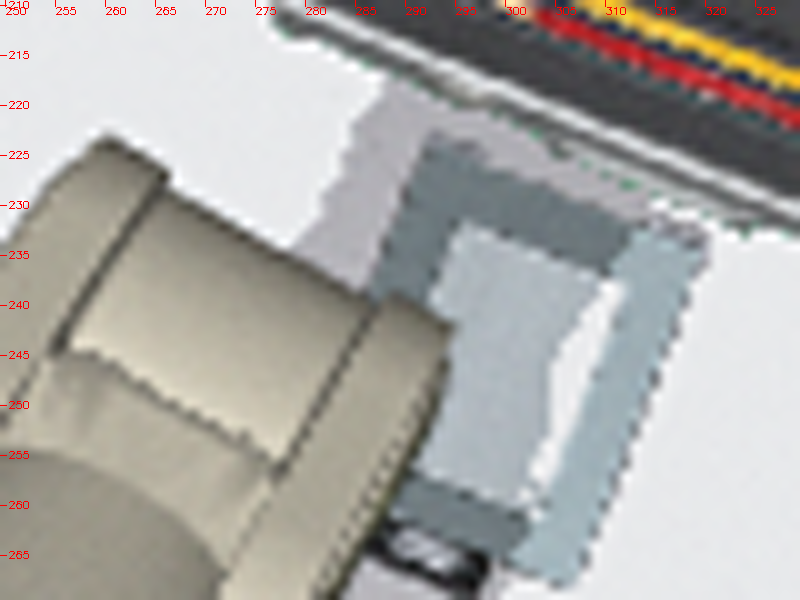

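Request:
servo_tool --rows '[{"jaw": 0,"tx": 2,"ty": 0,"tz": -10,"twist": 0},{"jaw": 0,"tx": 3,"ty": 0,"tz": -20,"twist": 0},{"jaw": 0,"tx": 3,"ty": 0,"tz": -25,"twist": 0},{"jaw": 0,"tx": 3,"ty": 0,"tz": -28,"twist": 0},{"jaw": 0,"tx": 3,"ty": 0,"tz": -30,"twist": 0},{"jaw": 0,"tx": 3,"ty": 0,"tz": -31,"twist": 0},{"jaw": 0,"tx": 3,"ty": 0,"tz": -32,"twist": 0},{"jaw": 0,"tx": 3,"ty": 0,"tz": -32,"twist": 0}]'

```text
t: 4.3
tcp_pos: [416.3, -124.8, 196.2]
tcp_rot: [-24.4, 90.0, -135.7]
contact_force: [-2.8, 0.0, 4.6]
finger_gap: -0.2
```

```bash
python3 - <<'E'
from h import *
from station import env
d=env.read_camera("side"); s=env.get_state(); print(s["tcp_pos"],s["contact_force"])
crop(d["color"],190,150,80,100,6,"pics/press1.png",10)
E
```

```text
[ 416.28185139 -124.73873187  196.26700407] [-2.3378579   0.407447    4.04715177]
```

View pics/press1.png

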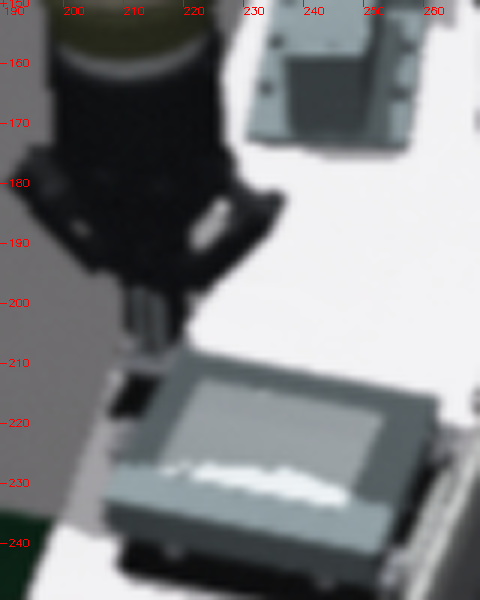

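Request:
servo_tool --rows '[{"jaw": 0,"tx": 0,"ty": 0,"tz": -1,"twist": 0},{"jaw": 0,"tx": 0,"ty": 0,"tz": -2,"twist": 0},{"jaw": 0,"tx": 0,"ty": 0,"tz": -3,"twist": 0},{"jaw": 0,"tx": 0,"ty": 0,"tz": -4,"twist": 0},{"jaw": 0,"tx": 0,"ty": 0,"tz": -4,"twist": 0},{"jaw": 0,"tx": 0,"ty": 0,"tz": -4,"twist": 0},{"jaw": 0,"tx": 0,"ty": 0,"tz": -4,"twist": 0},{"jaw": 0,"tx": 0,"ty": 0,"tz": -4,"twist": 0}]'

```text
t: 5.02
tcp_pos: [415.2, -124.2, 192.5]
tcp_rot: [-71.5, 89.8, 177.3]
contact_force: [-7.8, 1.9, 14.1]
finger_gap: 0.1
```

```bash
python3 - <<'E'
from h import *
from station import env
d=env.read_camera("side"); s=env.get_state(); print(s["tcp_pos"],s["contact_force"])
crop(d["color"],190,150,80,100,6,"pics/press2.png",10)
E
```

```text
[ 415.19395342 -124.20462429  192.5250709 ] [-8.1441125   1.55224509 15.53908829]
```

View pics/press2.png

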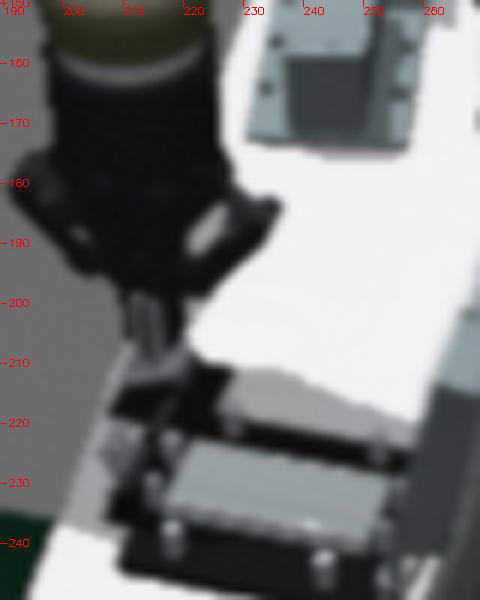

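Request:
servo_tool --rows '[{"jaw": 0,"tx": -2,"ty": 2,"tz": 15,"twist": 0},{"jaw": 0,"tx": -2,"ty": 8,"tz": 45,"twist": 0},{"jaw": 0,"tx": 4,"ty": 30,"tz": 75,"twist": 0.03},{"jaw": 24,"tx": 14,"ty": 65,"tz": 92,"twist": 0.07},{"jaw": 24,"tx": 26,"ty": 100,"tz": 102,"twist": 0.11},{"jaw": 24,"tx": 38,"ty": 138,"tz": 105,"twist": 0.15},{"jaw": 24,"tx": 50,"ty": 176,"tz": 105,"twist": 0.19},{"jaw": 24,"tx": 62,"ty": 214,"tz": 105,"twist": 0.222}]'

```text
t: 5.73
tcp_pos: [479.1, 91.2, 297.8]
tcp_rot: [99.5, 89.9, 1.1]
contact_force: [0.3, -0.5, -0.6]
finger_gap: 23.7
```

```bash
python3 - <<'E'
from h import *
from station import env
import pickle
d=env.read_camera("side");t=env.read_camera("top"); s=env.get_state(); print(s["tcp_pos"],s["contact_force"],s["joint_pos"])
pickle.dump({"side":d,"top":t},open("cam2.pkl","wb"))
crop(d["color"],200,195,75,62,10,"pics/jo_s.png"); crop(t["color"],258,205,70,70,8,"pics/jo_t.png")
E
```

```text
[479.78871299  93.9466074  297.39813451] [-0.51220711 -0.39302656  0.46125946] [ 1.63618414e+00  1.19590872e+01 -2.09413077e+01  5.69255112e+01
  9.44094549e-02  9.96629754e+01]
```

View pics/jo_s.png

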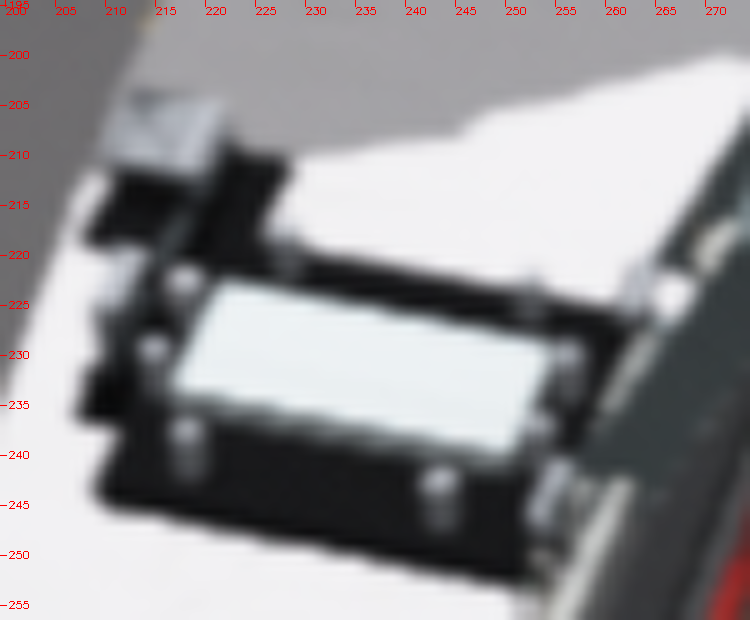

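View pics/jo_t.png

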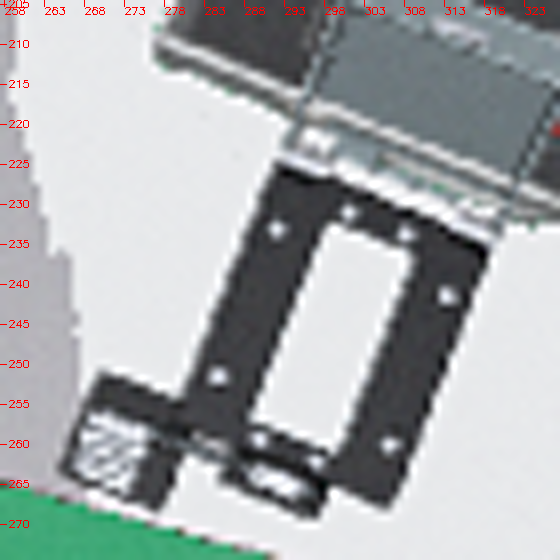

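```bash
python3 - <<'E'
from h import *
import pickle
from scipy.optimize import least_squares
P=pickle.load(open("cam2.pkl","rb"))
def px(l,x0,y0,f): return np.array([(p[0]/f-.5+x0,p[1]/f-.5+y0) for p in l])
# order: L+ (back,front), back(y+,y-), L- (back,front), front(y+,y-)
O={"top":px([(277,230),(218,376),(348,212),(407,233),(448,295),(390,445),(260,438),(318,462)],258,205,8),
"side":px([(530,290),(287,235),(565,345),(535,420),(440,475),(185,430),(185,275),(152,345)],200,195,10)}
def res(q,cams):
    a,b=q[3:5]; pts=[(a,39,26),(-a,39,26),(52,b,26),(52,-b,26),(a,-39,26),(-a,-39,26),(-52,b,26),(-52,-b,26)]
    return np.concatenate([(project(P[c],body(q[:3],pts))-O[c]).ravel() for c in cams])
for cams in(("top","side"),("top",),("side",)):
    s=least_squares(res,[468,-222,-.37,35,14],args=(cams,),x_scale=[10,10,.1,10,10]); print(cams,s.x.round(2),np.degrees(s.x[2]).round(2),np.abs(s.fun).max().round(2))
E
```

```text
('top', 'side') [ 4.6550e+02 -2.2231e+02 -3.5000e-01  3.4060e+01  1.3550e+01] -20.23 1.77
('top',) [ 4.6495e+02 -2.2148e+02 -3.5000e-01  3.3940e+01  1.3290e+01] -20.05 0.2
('side',) [ 4.6583e+02 -2.2330e+02 -3.6000e-01  3.4120e+01  1.3790e+01] -20.38 1.49
```

Request:
servo_tool --rows '[{"jaw": 24,"tx": 12,"ty": 40,"tz": 0,"twist": 0},{"jaw": 24,"tx": 24,"ty": 80,"tz": 0,"twist": 0},{"jaw": 24,"tx": 36,"ty": 120,"tz": 0,"twist": 0},{"jaw": 24,"tx": 47,"ty": 153,"tz": 0,"twist": 0},{"jaw": 24,"tx": 53,"ty": 172,"tz": -5,"twist": 0},{"jaw": 24,"tx": 53,"ty": 172,"tz": -25,"twist": 0},{"jaw": 24,"tx": 53,"ty": 172,"tz": -40,"twist": 0},{"jaw": 24,"tx": 53,"ty": 172,"tz": -40,"twist": 0}]'

```text
t: 6.5
tcp_pos: [530.3, 261.0, 253.5]
tcp_rot: [-61.3, 89.7, -159.7]
contact_force: [-1.0, -0.3, -0.9]
finger_gap: 23.9
```

```bash
python3 - <<'E'
from h import *
from scipy.spatial.transform import Rotation as R
from station import env
d=env.read_camera("side"); s=env.get_state(); print(s["tcp_pos"],s["contact_force"])
r=R.from_euler("xyz",s["tcp_rot"],degrees=True).as_matrix(); print("jaw ang",np.degrees(np.arctan2(r[1,1],r[0,1])))
T=s["tcp_pos"]-[0,0,173.4]; j=r[:,1]
print("tips inner proj",project(d,[T,T+12*j,T-12*j,T+26.5*j,T-26.5*j]).round(1).tolist())
crop(d["color"],222,90,50,70,8,"pics/ps.png")
E
```

```text
[530.69238443 260.79115433 255.02749584] [-0.98789282 -0.97501111  0.88121035]
jaw ang -8.492442516888579
tips inner proj [[249.8, 111.7], [253.5, 111.8], [246.1, 111.6], [258.0, 112.0], [241.7, 111.4]]
```

View pics/ps.png

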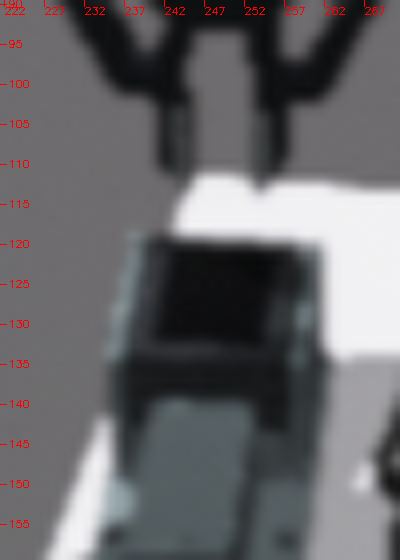

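Request:
servo_tool --rows '[{"jaw": 24,"tx": 2,"ty": 3,"tz": -5,"twist": 0},{"jaw": 24,"tx": 2,"ty": 3,"tz": -12,"twist": 0},{"jaw": 24,"tx": 2,"ty": 3,"tz": -18,"twist": 0},{"jaw": 24,"tx": 2,"ty": 3,"tz": -21.5,"twist": 0},{"jaw": 24,"tx": 2,"ty": 3,"tz": -21.5,"twist": 0},{"jaw": 24,"tx": 2,"ty": 3,"tz": -21.5,"twist": 0},{"jaw": 24,"tx": 2,"ty": 3,"tz": -21.5,"twist": 0},{"jaw": 24,"tx": 2,"ty": 3,"tz": -21.5,"twist": 0}]'

```text
t: 7.22
tcp_pos: [533.7, 264.4, 235.6]
tcp_rot: [113.7, 90.0, 15.2]
contact_force: [0.8, -0.3, 0.8]
finger_gap: 24.0
```

```bash
python3 - <<'E'
from h import *
from station import env
d=env.read_camera("side"); s=env.get_state(); print(s["tcp_pos"],s["contact_force"])
T=s["tcp_pos"]-[0,0,173.4]
st=(514.8,144.3,np.radians(-98.5))
print(project(d,[T]), project(d,body(st,[(-98,-31,66),(-98,31,66)])))
crop(d["color"],222,90,50,70,8,"pics/ps2.png")
E
```

```text
[533.68841268 264.39454775 235.57678868] [ 0.39048427  0.17922111 -0.33529436]
[[250.85047095 116.2210154 ]] [[240.26961217 118.78745891]
 [259.44098562 119.42371405]]
```

View pics/ps2.png

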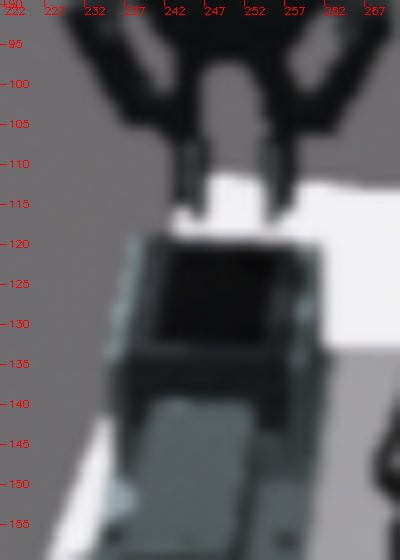

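Request:
servo_tool --rows '[{"jaw": 24,"tx": 0,"ty": 0,"tz": -2.5,"twist": 0},{"jaw": 24,"tx": -0.6,"ty": -4,"tz": -2.5,"twist": 0},{"jaw": 24,"tx": -1.2,"ty": -8,"tz": -2.5,"twist": 0},{"jaw": 24,"tx": -1.8,"ty": -12,"tz": -2.5,"twist": 0},{"jaw": 24,"tx": -2.5,"ty": -17,"tz": -2.5,"twist": 0},{"jaw": 24,"tx": -3.3,"ty": -22,"tz": -2.5,"twist": 0},{"jaw": 24,"tx": -4,"ty": -27,"tz": -2.5,"twist": 0},{"jaw": 24,"tx": -4.8,"ty": -32,"tz": -2.5,"twist": 0}]'

```text
t: 7.93
tcp_pos: [528.7, 231.7, 232.8]
tcp_rot: [92.8, 90.0, -5.7]
contact_force: [0.4, 0.8, 0.0]
finger_gap: 24.0
```

```bash
python3 - <<'E'
from h import *
from station import env
d=env.read_camera("side"); s=env.get_state(); print(s["tcp_pos"],s["contact_force"])
crop(d["color"],222,90,50,70,8,"pics/ps3.png")
E
```

```text
[528.53020762 231.01461644 232.71298146] [-0.17475882 -0.30707617 -0.85213261]
```

View pics/ps3.png

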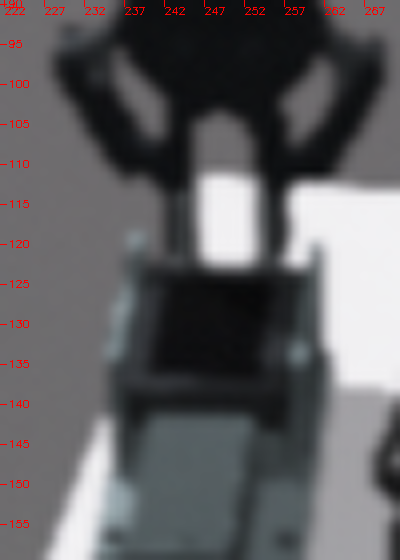

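Request:
servo_tool --rows '[{"jaw": 24,"tx": -0.9,"ty": -6,"tz": 0,"twist": 0},{"jaw": 24,"tx": -1.8,"ty": -12,"tz": 0,"twist": 0},{"jaw": 24,"tx": -2.7,"ty": -18,"tz": 0,"twist": 0},{"jaw": 24,"tx": -3.6,"ty": -24,"tz": 0,"twist": 0},{"jaw": 24,"tx": -4.5,"ty": -30,"tz": 0,"twist": 0},{"jaw": 24,"tx": -5.4,"ty": -36,"tz": 0,"twist": 0},{"jaw": 24,"tx": -6.3,"ty": -42,"tz": 0,"twist": 0},{"jaw": 24,"tx": -7.2,"ty": -48,"tz": 0,"twist": 0}]'

```text
t: 8.65
tcp_pos: [521.4, 183.7, 232.6]
tcp_rot: [-29.3, 90.0, -127.8]
contact_force: [-1.1, -0.0, -1.1]
finger_gap: 23.8
```

Request:
servo_tool --rows '[{"jaw": 24,"tx": -0.8,"ty": -5,"tz": 0,"twist": 0},{"jaw": 24,"tx": -1.5,"ty": -10,"tz": 0,"twist": 0},{"jaw": 24,"tx": -2.2,"ty": -15,"tz": 0,"twist": 0},{"jaw": 24,"tx": -2.9,"ty": -19.5,"tz": 0,"twist": 0},{"jaw": 24,"tx": -3.4,"ty": -23,"tz": 0,"twist": 0},{"jaw": 24,"tx": -3.9,"ty": -26,"tz": 0,"twist": 0},{"jaw": 24,"tx": -4.2,"ty": -28,"tz": 0,"twist": 0},{"jaw": 24,"tx": -4.2,"ty": -28,"tz": 0,"twist": 0}]'

```text
t: 9.32
tcp_pos: [517.3, 156.0, 232.7]
tcp_rot: [29.8, 90.0, -68.8]
contact_force: [-0.3, -0.4, 0.7]
finger_gap: 24.0
```

```bash
python3 - <<'E'
from h import *
from station import env
d=env.read_camera("side"); s=env.get_state(); print(s["tcp_pos"],s["contact_force"])
dx=s["tcp_pos"][:2]-[514.8,144.3]; print("stand xy",dx@[-.1478,-.989],dx@[.989,-.1478])
st=(514.8,144.3,np.radians(-98.5))
print(project(d,body(st,[(94,-31,64.5),(94,31,64.5),(6,-31,64.5),(6,31,64.5),(100,-20,58.5),(100,20,58.5)])).round(1).tolist())
crop(d["color"],222,110,50,70,8,"pics/ps4.png")
E
```

```text
[517.35016214 156.18606658 232.73562364] [ 0.42229813 -0.02178603  0.61697102]
stand xy -12.132233814427607 0.765349716948275
[[233.2, 154.3], [254.2, 155.0], [236.6, 137.4], [256.7, 138.1], [236.8, 157.2], [250.3, 157.7]]
```

View pics/ps4.png

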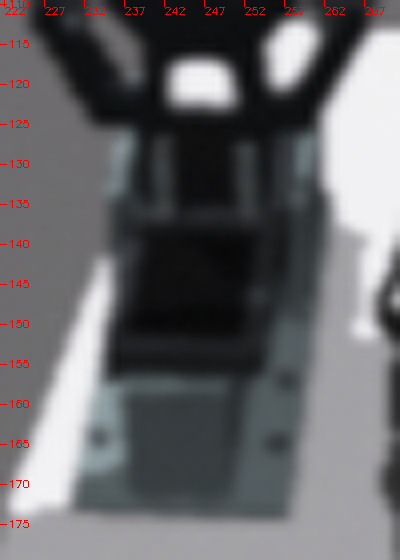

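Request:
servo_tool --rows '[{"jaw": 24,"tx": -0.3,"ty": -2,"tz": 0,"twist": 0},{"jaw": 24,"tx": -0.6,"ty": -4,"tz": 0,"twist": 0},{"jaw": 24,"tx": -0.9,"ty": -6,"tz": 0,"twist": 0},{"jaw": 24,"tx": -1.1,"ty": -7.5,"tz": 0,"twist": 0},{"jaw": 24,"tx": -1.3,"ty": -8.5,"tz": 0,"twist": 0},{"jaw": 24,"tx": -1.3,"ty": -8.5,"tz": 0,"twist": 0},{"jaw": 24,"tx": -1.3,"ty": -8.5,"tz": 0,"twist": 0},{"jaw": 24,"tx": -1.3,"ty": -8.5,"tz": 0,"twist": 0}]'

```text
t: 10.03
tcp_pos: [516.0, 147.8, 232.7]
tcp_rot: [-7.5, 90.0, -106.0]
contact_force: [0.4, 0.4, -0.0]
finger_gap: 23.8
```

Request:
servo_tool --rows '[{"jaw": 24,"tx": 0.3,"ty": 2,"tz": 0,"twist": 0},{"jaw": 24,"tx": 0.6,"ty": 4,"tz": 2,"twist": 0},{"jaw": 24,"tx": 0.9,"ty": 6,"tz": 15,"twist": 0},{"jaw": 24,"tx": 0.9,"ty": 6,"tz": 35,"twist": 0},{"jaw": 24,"tx": 0.9,"ty": 6,"tz": 60,"twist": 0},{"jaw": 85,"tx": 0.9,"ty": 6,"tz": 80,"twist": 0},{"jaw": 85,"tx": 0.9,"ty": 6,"tz": 90,"twist": 0},{"jaw": 85,"tx": 0.9,"ty": 6,"tz": 90,"twist": 0}]'

```text
t: 10.7
tcp_pos: [517.9, 154.2, 325.3]
tcp_rot: [106.2, 89.7, 7.7]
contact_force: [0.4, 0.4, 1.0]
finger_gap: 59.4
```

```bash
python3 - <<'E'
from h import *
from station import env
d=env.read_camera("side"); t=env.read_camera("top"); s=env.get_state(); print(s["tcp_pos"],s["contact_force"])
st=(514.8,144.3,np.radians(-98.5))
for p in(d,t): print(project(p,body(st,[(94,-31,64.5),(94,31,64.5),(6,-31,64.5),(6,31,64.5)])).round(1).tolist())
crop(d["color"],222,110,50,70,8,"pics/ps5.png");crop(t["color"],150,200,85,55,9,"pics/ps5t.png")
E
```

```text
[516.87481623 153.94130847 322.32286729] [-0.6219376  -0.05359872 -0.06998062]
[[233.2, 154.3], [254.2, 155.0], [236.6, 137.4], [256.7, 138.1]]
[[215.9, 241.6], [219.7, 223.2], [189.7, 236.9], [193.6, 218.6]]
```

View pics/ps5.png

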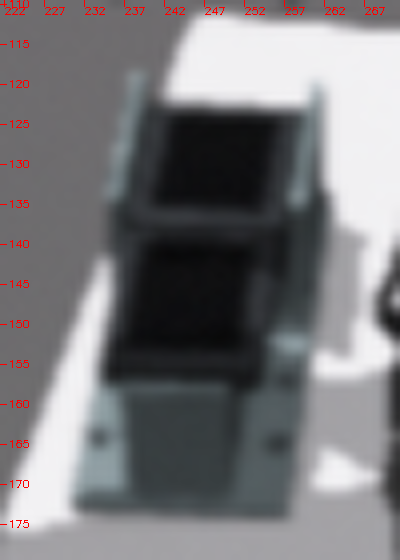

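View pics/ps5t.png

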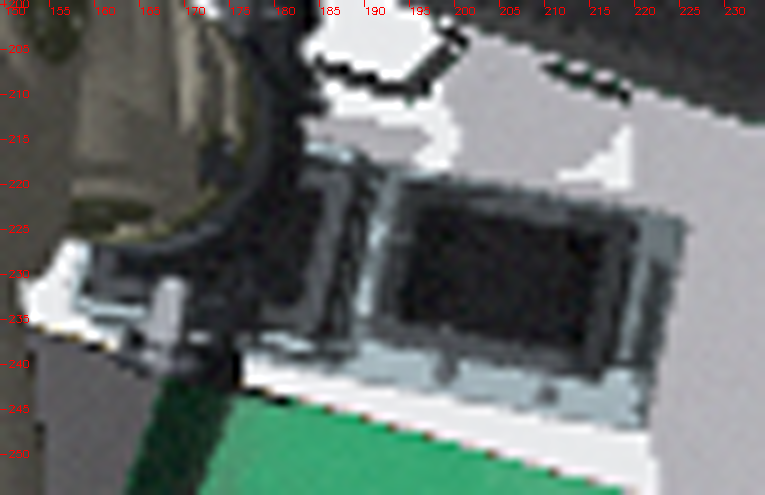

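```bash
python3 - <<'E'
from h import *
import pickle
P=pickle.load(open("cam2.pkl","rb"))
w=toplane(P["top"],[(192,236.7),(216.2,241.2),(220.6,223.9),(195.1,219.7)],64.5)
print(w.round(1),w.mean(0)); e=w[1]-w[0]+w[2]-w[3]; print(np.degrees(np.arctan2(e[1],e[0])))
# side : tile corners approx front-left(105..),
w2=toplane(P["side"],[(234.6,153.3),(254.6,154)],64.5); print(w2.round(1))
st=(514.8,144.3,np.radians(-98.5)); print(body(st,(51.5,0,0)))
E
```

```text
[[484.1 135.3  64.5]
 [471.5  55.   64.5]
 [529.4  43.5  64.5]
 [541.1 128.7  64.5]] [506.51425642  90.61966261  64.5       ]
-98.34197898030665
[[474.5  60.4  64.5]
 [533.2  51.7  64.5]]
[[507.18781533  93.36568304   0.        ]]
```

Request:
servo_tool --rows '[{"jaw": 85,"tx": -3,"ty": -15,"tz": 0,"twist": 0},{"jaw": 85,"tx": -6,"ty": -35,"tz": -5,"twist": 0},{"jaw": 85,"tx": -9,"ty": -52,"tz": -15,"twist": 0},{"jaw": 85,"tx": -10,"ty": -61,"tz": -30,"twist": 0},{"jaw": 85,"tx": -10,"ty": -62,"tz": -50,"twist": 0},{"jaw": 85,"tx": -10,"ty": -62,"tz": -60,"twist": 0},{"jaw": 85,"tx": -10,"ty": -62,"tz": -70,"twist": 0},{"jaw": 85,"tx": -10,"ty": -62,"tz": -70,"twist": 0}]'

```text
t: 11.47
tcp_pos: [505.7, 92.0, 249.9]
tcp_rot: [-80.8, 89.7, -179.3]
contact_force: [-0.6, 0.6, 0.0]
finger_gap: 85.0
```

```bash
python3 - <<'E'
from h import *
from station import env
d=env.read_camera("side"); s=env.get_state(); print(s["tcp_pos"],s["contact_force"],s["finger_gap"])
crop(d["color"],215,100,65,80,7,"pics/g1.png")
E
```

```text
[506.27685724  92.12884151 251.21248768] [ 0.92464792 -0.25993134  0.20018518] 85.24013258713308
```

View pics/g1.png

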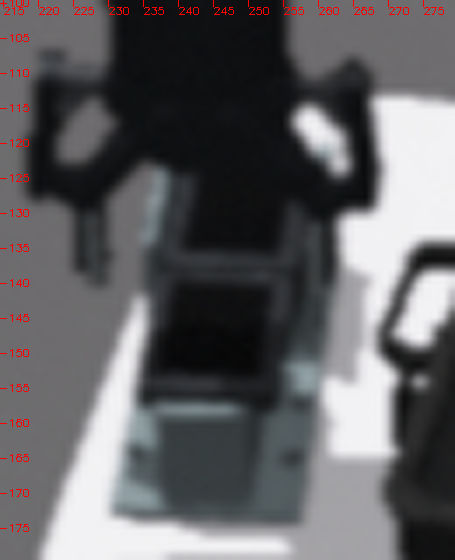

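Request:
servo_tool --rows '[{"jaw": 85,"tx": 0.5,"ty": 0,"tz": -10,"twist": 0},{"jaw": 85,"tx": 0.5,"ty": 0,"tz": -20,"twist": 0},{"jaw": 85,"tx": 0.5,"ty": 0,"tz": -28,"twist": 0},{"jaw": 85,"tx": 0.5,"ty": 0,"tz": -33,"twist": 0},{"jaw": 85,"tx": 0.5,"ty": 0,"tz": -36,"twist": 0},{"jaw": 85,"tx": 0.5,"ty": 0,"tz": -36,"twist": 0},{"jaw": 85,"tx": 0.5,"ty": 0,"tz": -36,"twist": 0},{"jaw": 85,"tx": 0.5,"ty": 0,"tz": -36,"twist": 0}]'

```text
t: 12.18
tcp_pos: [507.7, 91.8, 217.1]
tcp_rot: [95.5, 90.0, -3.0]
contact_force: [-0.3, 0.1, 0.5]
finger_gap: 85.0
```

Request:
servo_tool --rows '[{"jaw": 75,"tx": 0,"ty": 0,"tz": 0,"twist": 0},{"jaw": 70,"tx": 0,"ty": 0,"tz": 0,"twist": 0},{"jaw": 67,"tx": 0,"ty": 0,"tz": 0,"twist": 0},{"jaw": 65,"tx": 0,"ty": 0,"tz": 0,"twist": 0},{"jaw": 63,"tx": 0,"ty": 0,"tz": 0,"twist": 0},{"jaw": 60,"tx": 0,"ty": 0,"tz": 0,"twist": 0},{"jaw": 58,"tx": 0,"ty": 0,"tz": 0,"twist": 0},{"jaw": 58,"tx": 0,"ty": 0,"tz": 0,"twist": 0}]'

```text
t: 12.85
tcp_pos: [507.5, 91.9, 217.3]
tcp_rot: [99.2, 90.0, 0.8]
contact_force: [-1.7, 1.1, 5.0]
finger_gap: 60.5
```

```bash
python3 - <<'E'
from h import *
from station import env
d=env.read_camera("side"); s=env.get_state(); print(s["tcp_pos"],s["contact_force"],s["finger_gap"])
crop(d["color"],215,100,65,80,7,"pics/g2.png")
E
```

```text
[507.52663295  91.87134121 217.28073443] [-1.54610271  0.49856784  4.64321307] 60.36015740482616
```

View pics/g2.png

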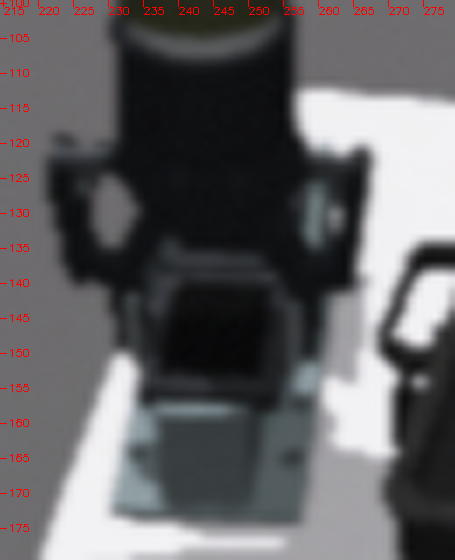

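Request:
servo_tool --rows '[{"jaw": 58,"tx": 0,"ty": 0,"tz": 2,"twist": 0},{"jaw": 58,"tx": 0,"ty": 0,"tz": 6,"twist": 0},{"jaw": 58,"tx": 0,"ty": 0,"tz": 13,"twist": 0},{"jaw": 58,"tx": 0,"ty": 0,"tz": 22,"twist": 0},{"jaw": 58,"tx": 0,"ty": 0,"tz": 32,"twist": 0},{"jaw": 58,"tx": 0,"ty": 0,"tz": 42,"twist": 0},{"jaw": 58,"tx": 0,"ty": 0,"tz": 50,"twist": 0},{"jaw": 58,"tx": 0,"ty": 0,"tz": 53,"twist": 0}]'

```text
t: 13.57
tcp_pos: [508.1, 91.9, 271.8]
tcp_rot: [99.6, 89.8, 1.2]
contact_force: [0.0, 1.1, -1.2]
finger_gap: 60.9
```

```bash
python3 - <<'E'
from h import *
from station import env
d=env.read_camera("side"); s=env.get_state(); print(s["tcp_pos"],s["contact_force"],s["finger_gap"])
crop(d["color"],215,100,65,80,7,"pics/g3.png")
E
```

```text
[508.10009439  91.87086344 271.70069897] [ 0.19317463 -0.21945532 -0.87396391] 60.94877145688903
```

View pics/g3.png

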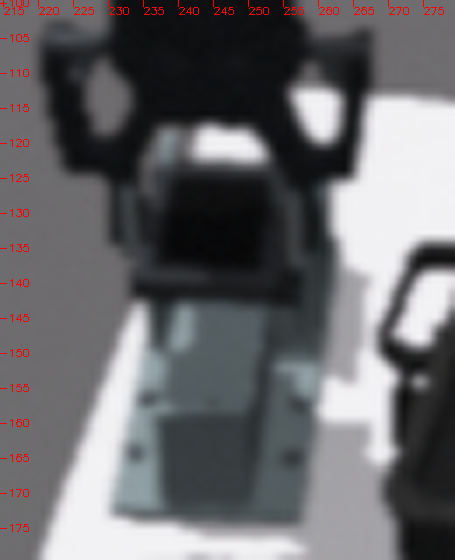

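Request:
servo_tool --rows '[{"jaw": 58,"tx": -2,"ty": -12,"tz": 0,"twist": 0.06},{"jaw": 58,"tx": -5,"ty": -30,"tz": 0,"twist": 0.15},{"jaw": 58,"tx": -8,"ty": -52,"tz": 0,"twist": 0.25},{"jaw": 58,"tx": -11,"ty": -76,"tz": 0,"twist": 0.35},{"jaw": 58,"tx": -14,"ty": -100,"tz": 0,"twist": 0.45},{"jaw": 58,"tx": -18,"ty": -125,"tz": 0,"twist": 0.55},{"jaw": 58,"tx": -22,"ty": -150,"tz": 0,"twist": 0.65},{"jaw": 58,"tx": -25,"ty": -175,"tz": 0,"twist": 0.75}]'

```text
t: 14.28
tcp_pos: [481.9, -84.2, 269.5]
tcp_rot: [-154.7, 90.0, 150.1]
contact_force: [-0.1, 0.4, -0.8]
finger_gap: 60.9
```

Request:
servo_tool --rows '[{"jaw": 58,"tx": -3,"ty": -25,"tz": 0,"twist": 0.1},{"jaw": 58,"tx": -6,"ty": -50,"tz": 0,"twist": 0.2},{"jaw": 58,"tx": -9,"ty": -74,"tz": 0,"twist": 0.3},{"jaw": 58,"tx": -12,"ty": -96,"tz": 0,"twist": 0.4},{"jaw": 58,"tx": -14,"ty": -115,"tz": 0,"twist": 0.48},{"jaw": 58,"tx": -16,"ty": -129,"tz": 0,"twist": 0.55},{"jaw": 58,"tx": -17,"ty": -137,"tz": 0,"twist": 0.6},{"jaw": 58,"tx": -18,"ty": -139,"tz": 0,"twist": 0.617}]'

```text
t: 14.95
tcp_pos: [464.3, -223.6, 269.5]
tcp_rot: [-71.2, 90.0, -91.4]
contact_force: [0.0, 0.2, -1.0]
finger_gap: 60.5
```

```bash
python3 - <<'E'
from h import *
from scipy.spatial.transform import Rotation as R
from station import env
d=env.read_camera("side"); t=env.read_camera("top");s=env.get_state(); print(s["tcp_pos"],s["contact_force"],s["finger_gap"])
r=R.from_euler("xyz",s["tcp_rot"],degrees=True).as_matrix(); a=np.arctan2(r[1,1],r[0,1]); print("jaw ang",np.degrees(a))
x,y,z=s["tcp_pos"]; zb=z-217.3+52.5
for n,p in(("s",d),("t",t)):
    pts=body((x,y,a-np.pi/2),[(44,31,zb+12),(44,-31,zb+12),(-44,-31,zb+12),(-44,31,zb+12),(-44,-31,zb),(44,-31,zb)]); print(n,project(p,pts).round(1).tolist())
crop(d["color"],195,180,80,80,7,"pics/h1.png");crop(t["color"],258,200,80,80,7,"pics/h1t.png")
E
```

```text
[ 464.17582429 -222.35115149  269.41677227] [-0.21012148  0.16862005 -0.94010802] 60.761188930963556
jaw ang 69.74467208640236
s [[253.6, 198.4], [246.2, 214.5], [212.1, 208.1], [220.6, 192.4], [212.5, 211.7], [246.4, 218.1]]
t [[297.1, 228.0], [315.2, 235.2], [305.3, 261.0], [287.0, 253.6], [305.0, 261.1], [314.9, 235.6]]
```

View pics/h1.png

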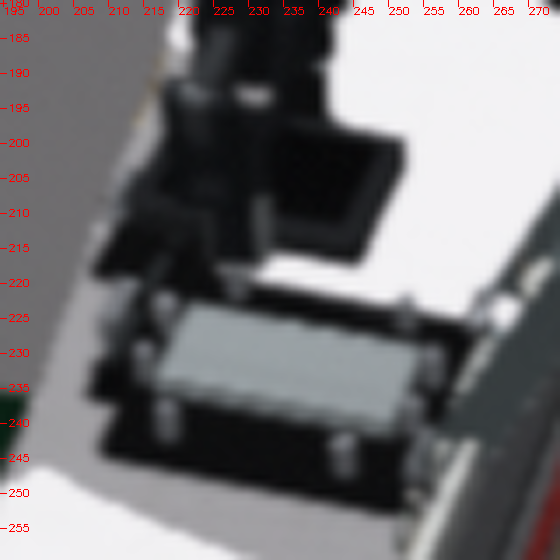

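View pics/h1t.png

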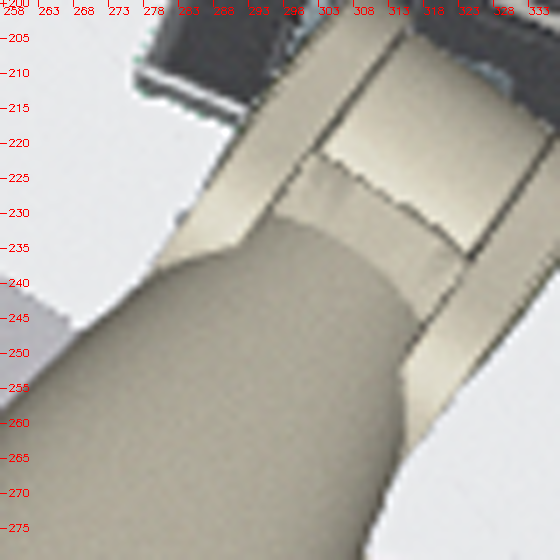

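Request:
servo_tool --rows '[{"jaw": 58,"tx": 1,"ty": 0,"tz": -8,"twist": 0},{"jaw": 58,"tx": 2.5,"ty": 0,"tz": -20,"twist": 0},{"jaw": 58,"tx": 2.5,"ty": 0,"tz": -33,"twist": 0},{"jaw": 58,"tx": 2.5,"ty": 0,"tz": -45,"twist": 0},{"jaw": 58,"tx": 2.5,"ty": 0,"tz": -55,"twist": 0},{"jaw": 58,"tx": 2.5,"ty": 0,"tz": -62,"twist": 0},{"jaw": 58,"tx": 2.5,"ty": 0,"tz": -66,"twist": 0},{"jaw": 58,"tx": 2.5,"ty": 0,"tz": -66,"twist": 0}]'

```text
t: 15.72
tcp_pos: [466.7, -221.6, 202.7]
tcp_rot: [160.8, 89.9, 140.7]
contact_force: [-1.5, -0.7, -1.4]
finger_gap: 60.7
```

```bash
python3 - <<'E'
from h import *
from scipy.spatial.transform import Rotation as R
from station import env
d=env.read_camera("side"); s=env.get_state(); print(s["tcp_pos"],s["contact_force"],s["finger_gap"])
r=R.from_euler("xyz",s["tcp_rot"],degrees=True).as_matrix(); a=np.arctan2(r[1,1],r[0,1]); print("jaw ang",np.degrees(a))
x,y,z=s["tcp_pos"]; zb=z-217.3+52.5
for n,p in(("s",d),):
    pts=body((x,y,a-np.pi/2),[(44,31,zb+12),(44,-31,zb+12),(-44,-31,zb+12),(-44,31,zb+12),(-44,-31,zb),(44,-31,zb)]); print(n,project(p,pts).round(1).tolist())
crop(d["color"],200,190,75,70,8,"pics/h2.png")
E
```

```text
[ 466.95200093 -221.87077224  203.43608824] [-0.45997781  0.23835768 -0.72296302] 60.73507185072417
jaw ang 69.85337316788154
s [[255.3, 217.4], [248.2, 233.6], [215.2, 227.2], [223.2, 211.4], [215.5, 230.6], [248.3, 237.0]]
```

View pics/h2.png

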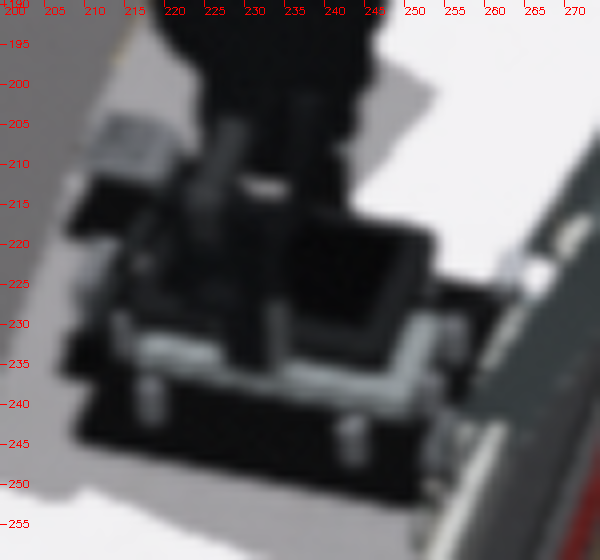

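```bash
python3 - <<'E'
from h import *
import pickle
from scipy.optimize import least_squares
d=pickle.load(open("cam2.pkl","rb"))["side"]
zb=203.4-217.3+52.5
L=np.array([(44,31,zb+12),(44,-31,zb),(-44,-31,zb)]); O=np.array([(253.9,218.3),(247.6,236.4)])
for p in [(465.83,-223.3),(465.3,-222)]: print(project(d,body((*p,np.radians(-20.2)),L)).round(1).tolist())
s=least_squares(lambda q:(project(d,body((q[0],q[1],np.radians(-20.15)),L[:2]))-O).ravel(),[466,-222]);print(s.x,s.fun)
E
```

```text
[[254.9, 217.8], [247.9, 237.4], [215.1, 231.0]]
[[254.6, 217.5], [247.7, 237.1], [214.8, 230.7]]
[ 464.26125679 -222.09827569] [ 0.33180529 -0.77994834 -0.32295564  0.72448166]
```

Request:
servo_tool --rows '[{"jaw": 58,"tx": 0.3,"ty": -0.5,"tz": -3,"twist": 0},{"jaw": 58,"tx": 0.3,"ty": -0.5,"tz": -6,"twist": 0},{"jaw": 58,"tx": 0.3,"ty": -0.5,"tz": -9,"twist": 0},{"jaw": 58,"tx": 0.3,"ty": -0.5,"tz": -11,"twist": 0},{"jaw": 58,"tx": 0.3,"ty": -0.5,"tz": -13,"twist": 0},{"jaw": 58,"tx": 0.3,"ty": -0.5,"tz": -14.5,"twist": 0},{"jaw": 58,"tx": 0.3,"ty": -0.5,"tz": -16,"twist": 0},{"jaw": 58,"tx": 0.3,"ty": -0.5,"tz": -16,"twist": 0}]'

```text
t: 16.43
tcp_pos: [467.2, -222.6, 187.4]
tcp_rot: [151.0, 90.0, 130.8]
contact_force: [-0.3, -0.1, -0.9]
finger_gap: 60.3
```

```bash
python3 - <<'E'
from h import *
from station import env
d=env.read_camera("side"); s=env.get_state(); print(s["tcp_pos"],s["contact_force"],s["finger_gap"],s["torque"])
crop(d["color"],200,190,75,70,8,"pics/h3.png")
E
```

```text
[ 467.18797249 -222.62146688  187.56883558] [ 0.68447156  0.30336635 -0.12366268] 60.196248899336396 [-0.01523692 -0.00829184  0.0085985 ]
```

View pics/h3.png

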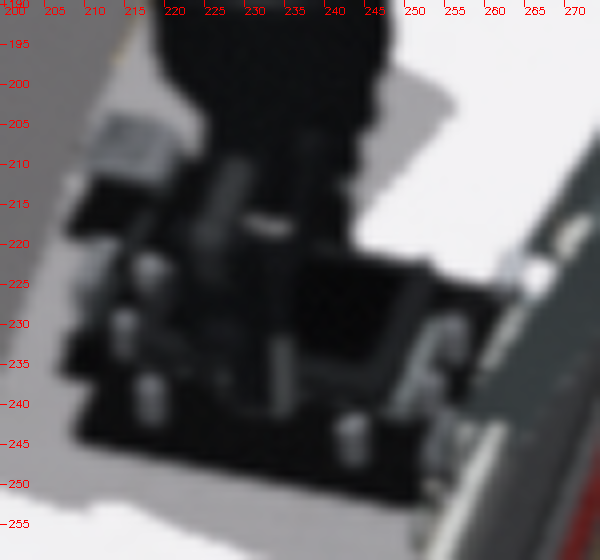

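Request:
servo_tool --rows '[{"jaw": 58,"tx": 0.8,"ty": -0.3,"tz": 0,"twist": 0},{"jaw": 58,"tx": 1.6,"ty": -0.6,"tz": 0,"twist": 0},{"jaw": 58,"tx": 2.3,"ty": -0.9,"tz": 0,"twist": 0},{"jaw": 58,"tx": 2.3,"ty": -0.9,"tz": -0.5,"twist": 0},{"jaw": 58,"tx": 2.3,"ty": -0.9,"tz": -1.2,"twist": 0},{"jaw": 58,"tx": 2.3,"ty": -0.9,"tz": -1.8,"twist": 0},{"jaw": 58,"tx": 2.3,"ty": -0.9,"tz": -2.3,"twist": 0},{"jaw": 58,"tx": 2.3,"ty": -0.9,"tz": -2.3,"twist": 0}]'

```text
t: 17.15
tcp_pos: [469.5, -223.5, 185.2]
tcp_rot: [154.5, 90.0, 134.3]
contact_force: [-0.3, -0.3, -0.7]
finger_gap: 61.0
```

```bash
python3 - <<'E'
from h import *
from station import env
d=env.read_camera("side"); s=env.get_state(); print(s["tcp_pos"],s["contact_force"],s["finger_gap"],s["torque"])
c=d["color"].astype(float); c=np.clip(c*1.8,0,255).astype(np.uint8)
crop(c,200,190,75,70,8,"pics/h4.png")
E
```

```text
[ 469.45687463 -223.49958227  185.31169887] [-0.00782701  0.31237642 -0.80730942] 60.584538509399955 [-0.00875123  0.05487568  0.00184971]
```

View pics/h4.png

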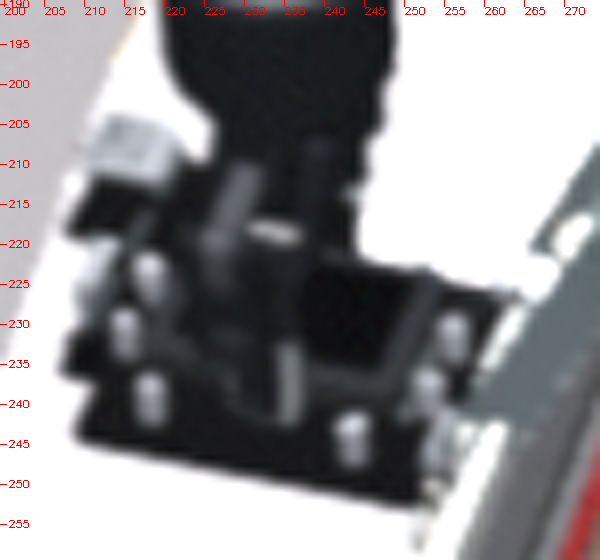

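Request:
servo_tool --rows '[{"jaw": 58,"tx": 0,"ty": 0,"tz": -0.3,"twist": 0},{"jaw": 58,"tx": 0,"ty": 0,"tz": -0.6,"twist": 0},{"jaw": 58,"tx": 0,"ty": 0,"tz": -0.9,"twist": 0},{"jaw": 58,"tx": 0,"ty": 0,"tz": -1.1,"twist": 0},{"jaw": 58,"tx": 0,"ty": 0,"tz": -1.2,"twist": 0},{"jaw": 58,"tx": 0,"ty": 0,"tz": -1.2,"twist": 0},{"jaw": 58,"tx": 0,"ty": 0,"tz": -1.2,"twist": 0},{"jaw": 58,"tx": 0,"ty": 0,"tz": -1.2,"twist": 0}]'

```text
t: 17.87
tcp_pos: [469.5, -223.5, 184.8]
tcp_rot: [-5.2, 90.0, -25.3]
contact_force: [-2.2, 0.5, 5.9]
finger_gap: 60.7
```

```bash
python3 - <<'E'
from station import env
s=env.get_state(); print(s["tcp_pos"],s["contact_force"],s["finger_gap"],s["torque"])
E
```

```text
[ 469.5305164  -223.5157371   184.80957017] [-2.15368461  0.53352176  5.90454117] 60.67887504982651 [ 0.2079793   0.36343125 -0.00103192]
```

Request:
servo_tool --rows '[{"jaw": 61,"tx": 0,"ty": 0,"tz": 0.3,"twist": 0},{"jaw": 63,"tx": 0,"ty": 0,"tz": 0.3,"twist": 0},{"jaw": 65,"tx": 0,"ty": 0,"tz": 0.3,"twist": 0},{"jaw": 68,"tx": 0,"ty": 0,"tz": 0.3,"twist": 0},{"jaw": 72,"tx": 0,"ty": 0,"tz": 0.3,"twist": 0},{"jaw": 76,"tx": 0,"ty": 0,"tz": 0.3,"twist": 0},{"jaw": 80,"tx": 0,"ty": 0,"tz": 0.3,"twist": 0},{"jaw": 80,"tx": 0,"ty": 0,"tz": 0.3,"twist": 0}]'

```text
t: 18.53
tcp_pos: [469.6, -223.6, 184.5]
tcp_rot: [103.7, 90.0, 83.6]
contact_force: [1.0, 0.2, -0.5]
finger_gap: 80.2
```

Request:
servo_tool --rows '[{"jaw": 80,"tx": 0,"ty": 0,"tz": 2,"twist": 0},{"jaw": 80,"tx": 0,"ty": 0,"tz": 8,"twist": 0},{"jaw": 80,"tx": 0,"ty": 0,"tz": 18,"twist": 0},{"jaw": 80,"tx": 0,"ty": 0,"tz": 35,"twist": 0},{"jaw": 80,"tx": 0,"ty": 0,"tz": 55,"twist": 0},{"jaw": 80,"tx": 0,"ty": 0,"tz": 80,"twist": 0},{"jaw": 80,"tx": 0,"ty": 0,"tz": 105,"twist": 0},{"jaw": 80,"tx": 0,"ty": 0,"tz": 125,"twist": 0}]'

```text
t: 19.2
tcp_pos: [469.7, -223.6, 312.6]
tcp_rot: [-11.1, 89.9, -31.3]
contact_force: [1.6, -0.3, 0.8]
finger_gap: 80.0
```

Request:
servo_tool --rows '[{"jaw": 80,"tx": -5,"ty": 25,"tz": 20,"twist": 0},{"jaw": 80,"tx": -10,"ty": 55,"tz": 35,"twist": 0},{"jaw": 80,"tx": -15,"ty": 90,"tz": 45,"twist": 0},{"jaw": 80,"tx": -20,"ty": 125,"tz": 50,"twist": 0},{"jaw": 80,"tx": -25,"ty": 160,"tz": 50,"twist": 0},{"jaw": 80,"tx": -28,"ty": 185,"tz": 50,"twist": 0},{"jaw": 80,"tx": -30,"ty": 200,"tz": 50,"twist": 0},{"jaw": 80,"tx": -30,"ty": 200,"tz": 50,"twist": 0}]'

```text
t: 19.87
tcp_pos: [438.6, -21.0, 360.8]
tcp_rot: [48.6, 89.9, 28.7]
contact_force: [-0.4, -0.0, 0.4]
finger_gap: 79.8
```

```bash
python3 - <<'E'
from h import *
from station import env
d=env.read_camera("side"); t=env.read_camera("top"); s=env.get_state(); print(s["tcp_pos"],s["contact_force"],s["finger_gap"])
c=np.clip(d["color"]*1.8,0,255).astype(np.uint8)
crop(c,200,190,75,70,8,"pics/f1.png");crop(np.clip(t["color"]*1.8,0,255).astype(np.uint8),258,205,70,70,8,"pics/f1t.png")
cv2.imwrite("pics/f_s.png",d["color"]);cv2.imwrite("pics/f_t.png",t["color"])
E
```

```text
[439.54968728 -23.19230082 360.49562171] [-0.79771294  0.06774687 -0.70522618] 79.9800943500521
```

View pics/f1.png

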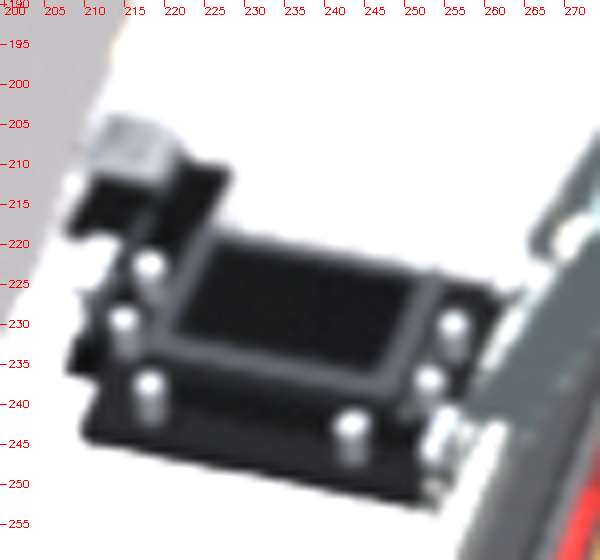

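View pics/f1t.png

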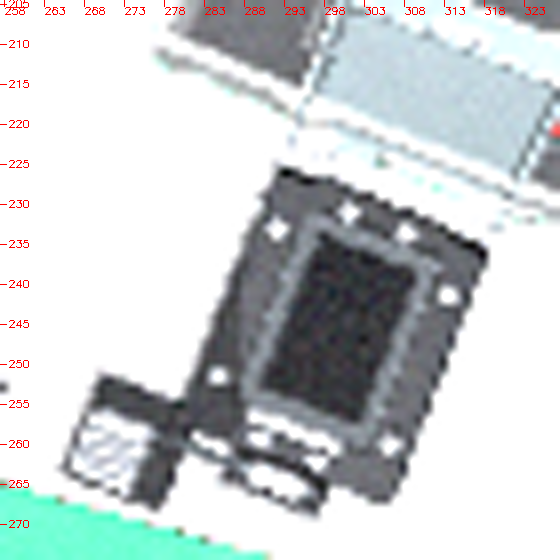

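View pics/f_s.png

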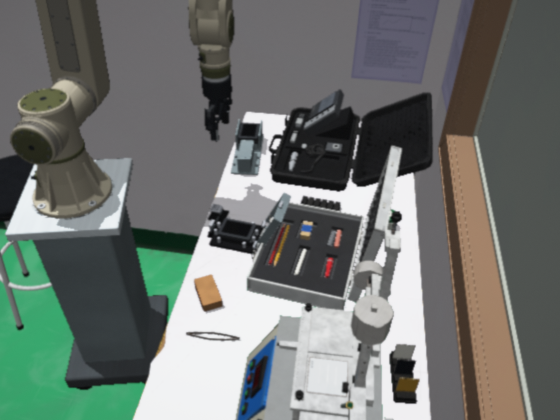

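```bash
python3 - <<'E'
from h import *
import pickle
from scipy.optimize import least_squares
P=pickle.load(open("cam2.pkl","rb"))
px=lambda l,x0,y0,f: np.array([(p[0]/f-.5+x0,p[1]/f-.5+y0) for p in l])
t=cv2.imread("pics/f_t.png"); crop(t,278,220,50,50,12,"pics/f2t.png")
d=cv2.imread("pics/f_s.png"); crop(np.clip(d*1.5,0,255).astype(np.uint8),210,210,60,45,13,"pics/f2s.png")
L=[(44,31,32),(44,-31,32),(-44,-31,32),(-44,31,32)]
for c,p in(("top",(464.95,-221.48,np.radians(-20.05))),("side",(465.83,-223.3,np.radians(-20.38)))):
    q=project(P[c],body(p,L)); x0,y0,f=((278,220,12) if c=="top" else (210,210,13)); print(c,q.round(1).tolist(),((q-[x0,y0]+.5)*f).round().tolist())
E
```

```text
top [[295.5, 231.0], [312.4, 237.7], [303.1, 261.9], [286.0, 255.1]] [[216.0, 138.0], [419.0, 218.0], [308.0, 509.0], [102.0, 427.0]]
side [[255.0, 223.1], [247.9, 239.3], [215.2, 232.8], [223.3, 217.0]] [[592.0, 176.0], [500.0, 387.0], [74.0, 303.0], [179.0, 97.0]]
```

View pics/f2t.png

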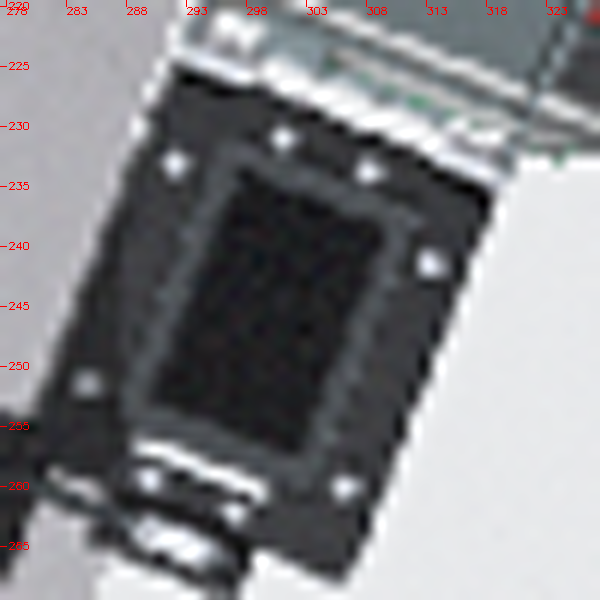

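View pics/f2s.png

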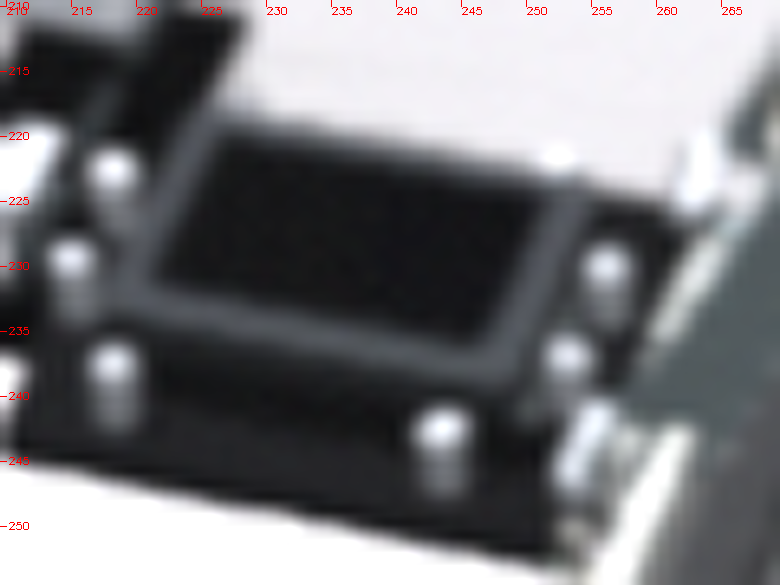

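```bash
python3 - <<'E'
from station import env
s=env.get_state(); print(s["t"],abs(s["qd"]).max()); print(env.job_done())
E
```

```text
19.9667 1.6755089239284626
the job is handed in; nothing more can be done
None
```

The job is handed in at about 20 s: the lid is open and the tile lies in the jig's bed between the pins.

- **Lid:** I pressed the pad to its hard stop with shut fingers, at about 15 N. The pictures afterwards show the lid standing open and the pad released.
- **Slide:** I pushed the top tile off its stack by its open short end, with the fingertips about 59 mm up, and let go of it on the ledge. Its centre ended at roughly stand x = 52 mm, short of the lip. The two tiles below looked unmoved.
- **Placing:** I gripped the tile by its long sides, lifted it and turned it 78°. I lowered it in small steps until it touched at about 6 N, at the height expected for lying flat on the bed. Then I opened the fingers and withdrew.
- **Last checks:** In both final pictures the tile lies inside all eight pins, with its long sides running from front to hinge. The things around looked undisturbed in the side picture.
- **Disagreement:** My position estimates for the tile in the bed differ by 1 to 4 mm. They put it about 2 mm towards the hinge from centre, which is within the 4 mm of play.
- **Not checked:** I judged the two lower tiles by eye and did not measure them. The arm still had a small residual motion (under 2 degrees/s), well clear of everything, when I handed in.

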